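Stroke the earthing springs of a toner cartridge

ROBOT

A 6-joint arm with a two-finger parallel gripper is mounted at the origin on the work surface. World frame = base frame: x ahead of the robot, y to its left, z up, the work surface at z = 0. Lengths are in m, angles in rad, forces in N, time in s.
With the tool pointing down it reaches from about 0.25 to 0.775 m from the base axis. Payload 4 kg.
Tool frame: the origin (TCP) lies on the centre line of the jaws, within the pads' length; the fingertips stand 8 mm ahead of it and the grasp point (between the pads) lies 11 mm behind it (bot.tcp_to_tips is the distance from the TCP to the fingertips, in m); z points along the fingers, y is the line along which they close (so a half turn about z gives the same grasp; the last joint's range is limited). The gripper opens to 85 mm and grips with 20 to 120 N. Pads are 22 mm wide; open, the fingers measure 114 mm over their backs; the gripper's body (76 mm by 85 mm) begins 54 mm behind the grasp point. The pads swing forward as they close: fully open they stand 13 mm farther back than shut.
Start: joints at [-1.231, 0.087, 1.371, -0, 1.684, -0.103], TCP at [0.236, -0.497, 0.239] pointing down, gripper open.
Joint ranges: [-3.1, 3.1], [-0.76, 2.03], [0.27, 2.55], [-1.08, 4.22], [0.17, 2.65], [-2.57, 2.57]. Speed limits (rad/s): [2.79, 2.79, 3.14, 3.14, 3.14, 3.14].

INTERFACE

Orientations are given as a rotation vector (axis times angle).
In Python, from cell import bot, grab_frame, camera_params gives the robot as it stands.
- The arm moves only by the tool drive_tool, never from a script. Its argument "series" is a list of rows, each a list of 3 entries, a list of its own where there are three numbers: the shift along the tool's x, y, z scaled (see below), then the turn, a rotation vector about the tool's x, y, z scaled (see below), then the closure, from 0 (fully open) to 1 (shut). A call has 1 to 12 rows; each row is the pose to reach, as a shift and turn from the pose commanded when the call began, along the tool's axes at that moment; what a row does not reach only later rows make up. The controller multiplies each number of a shift by 0.1 m and each number of a turn by 60 degrees. A row lasts 1/8 s, in which the tool goes at most 62.5 mm and 10.7 degrees, less where a joint would pass 70% of its speed; a pose out of reach is approached as far as the arm can. A call with a number of a shift or a turn outside -1 to 1 is refused whole. A call with a gripper value outside its range is refused whole. The fingers move at their own pace and stop on an object; "squeeze" is the grip in N (left out, the last holds). Time passes only in rows, so rows that repeat a pose let the fingers close. It gives the time, the measured TCP pose, the force, the opening and the grip force at its end, in the units of the state.
- bot.get_obs(): the state, without advancing time (a new reading comes with each control period).
- grab_frame(name): name is "side" or "top" or "wrist"; returns the picture (384x512x3 uint8, blue, green, red); there is no depth.
- camera_params(name): a dict with "intrinsics" (3x3 intrinsics, pixels), "camera_from_world" (4x4, takes a point from world to camera coordinates). Camera axes: x right, y down, z forward; pixel columns grow to the right and rows downward; lengths in m; the calibration is good to about 2 mm. A picture is of the moment at which its call begins: read the wrist's pose just before it. camera_params takes no time and is no camera call; for the wrist camera it gives the pose at the moment of the call.
- bot.finish_job(): hands the job in; it is judged then, once.
The state is a dict: "t": time; "joint_pos": joint angles; "qvel": joint speeds; "tau": joint torques, N m; "tool_pos": TCP position; "tcp_rot": TCP orientation; "contact_force": force on the tool from outside, world axes, zero at the start; "moment": the same for the moment, N m; "opening": finger opening in m; "finger_force": force on a finger pad.
Only numpy, scipy, OpenCV 4.12 (cv2) and the standard library are available. Lean on these libraries where they do the work, as an engineer would, in place of code of your own. Each camera call takes 0.05 s, during which the arm holds its last target. There are 200 camera calls.

TASK

Check the earthing springs on the toner cartridge in the cradle: with the gripper closed, stroke the fingertips lightly along the row of five leaf springs on its top, from the end with the round gear to the other end, so that each leaf in turn dips by about half its height and springs back up. Do not press hard, do not lift or shift the cartridge, leave the things around it where they are, and finish with the hand clear.

Things in the scene. Friction and masses are not known exactly. Their poses are not given: they have to be found in the camera images.
- cartridge: Black toner cartridge, 90 (own x) by 300 (y) by 75 mm high, about 0.9 kg, loose in a low cradle with 2 mm play. Origin: centre of its underside; z up. A round white toothed gear (51 mm across, 16 mm thick) is on its -y end face. On its flat top, 75 mm up, five steel leaf springs form a row along y at x = 0, leaf 1 nearest the gear; nothing else stands on the top.
- cradle: Fixed grey steel cradle that holds the cartridge: base plate 160 x 370 x 20 mm with low lips (to 42 mm above the bench). Origin: centre of its underside, on the bench; same axes as the cartridge. It may stand at any yaw.
- leaf1_tip (a point): Top of the curled free end of the first leaf from the gear end (1 of 5); it moves with the leaf. Leaf: 18 mm wide, 34 long, hinged at its gear-side end and sloping up 17 degrees to this end, 13 mm above the cartridge top (3 mm when flat). Pitch 37 mm. A fingertip moving away from the gear rides up the slope and presses it down; moving the other way it catches on the free end.
- leaf2_tip (a point): Top of the curled free end of the second leaf from the gear end (2 of 5); it moves with the leaf. Same size and shape as leaf 1.
- leaf3_tip (a point): Top of the curled free end of the third leaf from the gear end (3 of 5); it moves with the leaf. Same size and shape as leaf 1.
- leaf4_tip (a point): Top of the curled free end of the fourth leaf from the gear end (4 of 5); it moves with the leaf. Same size and shape as leaf 1.
- leaf5_tip (a point): Top of the curled free end of the fifth leaf from the gear end (5 of 5); it moves with the leaf. Same size and shape as leaf 1.
- leaf1 (a joint): Dip angle of leaf 1 in rad: 0 at rest (up), grows as it is pressed, 0.29 fully flat (0.1 rad is about 3.3 mm at the free end). A light spring returns it: about 0.7 N at the free end to start it, about 3 N to press it flat; past that the stop is hard.
- leaf2 (a joint): Dip angle of leaf 2 in rad: 0 at rest (up), grows as it is pressed, 0.29 fully flat (0.1 rad is about 3.3 mm at the free end). Spring as leaf 1.
- leaf3 (a joint): Dip angle of leaf 3 in rad: 0 at rest (up), grows as it is pressed, 0.29 fully flat (0.1 rad is about 3.3 mm at the free end). Spring as leaf 1.
- leaf4 (a joint): Dip angle of leaf 4 in rad: 0 at rest (up), grows as it is pressed, 0.29 fully flat (0.1 rad is about 3.3 mm at the free end). Spring as leaf 1.
- leaf5 (a joint): Dip angle of leaf 5 in rad: 0 at rest (up), grows as it is pressed, 0.29 fully flat (0.1 rad is about 3.3 mm at the free end). Spring as leaf 1.
- spare_gear_mid (a point): Centre (12 mm up) of a loose white gear with a hub lying on the bench beside the cradle, 56 mm across, 24 mm high. Leave alone.
- pot_mid (a point): Centre (30 mm up) of a small open steel pot on the bench beside the cradle, 68 mm across, 60 mm high. Leave alone.
- spray_mid (a point): Point 90 mm up the axis of a white spray bottle, 72 mm across, 200 mm high. Leave alone.
- roll_mid (a point): Centre (100 mm up) of a standing paper towel roll, 116 mm across, 200 mm high. Leave alone.

How it is judged:
On the way, in this order (a step that is already met when the one before it is completed fails the run):
1. the fingers press the first leaf from the gear end down by at least 2 mm (value of joint leaf1 above 0.06 rad and contact force between the fingers and cartridge above 0.2 N), for 0.04 s.
2. the fingers press the second leaf from the gear end down by at least 2 mm (value of joint leaf2 above 0.06 rad and contact force between the fingers and cartridge above 0.2 N), for 0.04 s.
3. the fingers press the third leaf from the gear end down by at least 2 mm (value of joint leaf3 above 0.06 rad and contact force between the fingers and cartridge above 0.2 N), for 0.04 s.
4. the fingers press the fourth leaf from the gear end down by at least 2 mm (value of joint leaf4 above 0.06 rad and contact force between the fingers and cartridge above 0.2 N), for 0.04 s.
5. the fingers press the fifth leaf from the gear end down by at least 2 mm (value of joint leaf5 above 0.06 rad and contact force between the fingers and cartridge above 0.2 N), for 0.04 s.
At the end, for the whole second after the job is handed in: All five leaves have sprung back up (under 0.03 rad), and the cartridge lies at rest, level (0.05 rad) in its cradle within 12 mm of where it was; the gear, pot, spray bottle and paper roll are within 20 mm of where they were (value of joint each of leaf1, leaf2, leaf3, leaf4, leaf5 below 0.03 rad and distance of cartridge from where it was at the start of the episode below 0.012 m and angle between cartridge's own z axis and vertical below 0.05 rad and horizontal distance between cartridge and cradle below 0.01 m and linear speed of cartridge below 0.02 m/s and distance of each of spare_gear_mid, pot_mid, spray_mid, roll_mid from where it was at the start of the episode below 0.02 m); the robot touches nothing.
It fails at once if the fingers press the cartridge or its springs hard (over 15 N) (contact force between the fingers and cartridge above 15 N).
It fails at once if the cartridge is lifted, shifted by more than 12 mm or tipped (distance of cartridge from where it was at the start of the episode above 0.012 m or angle between cartridge's own z axis and vertical above 0.12 rad).
It fails at once if a thing standing around is moved by more than 20 mm (distance of any of spare_gear_mid, pot_mid, spray_mid, roll_mid from where it was at the start of the episode above 0.02 m).
It also fails if it takes over 43 s, if anything falls off the work surface, if the arm or the gripper's body presses on something with over 40 N, if the wrist force passes 120 N, or if a joint passes its speed limit or range.

## Working session

There is one attempt and no reset: what is moved stays moved. The work goes in short steps, Python scripts to look and compute and a tool call to move; the robot and the scene stay as the last step left them, time stands still between calls to the robot, and variables do not carry over. Pictures are saved under pics/ and viewed, at most 10 in all, crops included, and the job is handed in when it is done.

Besides the shell and the picture viewer there is one more tool, called as name(argument=value, ...), one argument or row to a line, values as JSON. drive_tool: Moves the arm, as the interface text tells. Its arguments: {"type":"object","properties":{"series":{"type":"array","items":{"type":"array"}},"squeeze":{"type":"number"}},"required":["series"]}

```bash
mkdir -p pics; python3 - <<'E'
from cell import bot, grab_frame, camera_params
import cv2,numpy as np
for n in("top","side"):
    cv2.imwrite(f"pics/{n}0.png",grab_frame(n)); p=camera_params(n); print(n,np.round(p["intrinsics"],1).tolist(),np.round(p["camera_from_world"],3).tolist())
o=bot.get_obs();print({k:np.round(v,3).tolist() for k,v in o.items()},bot.tcp_to_tips)
E
```

```text
top [[432.9, 0.0, 252.4], [0.0, 432.9, 181.6], [0.0, 0.0, 1.0]] [[-0.003, -1.0, -0.022, 0.015], [-0.984, 0.007, -0.179, 0.581], [0.179, 0.021, -0.984, 1.498], [0.0, 0.0, 0.0, 1.0]]
side [[432.5, 0.0, 252.1], [0.0, 432.5, 194.7], [0.0, 0.0, 1.0]] [[-0.773, -0.635, 0.013, 0.447], [-0.456, 0.54, -0.707, 0.361], [0.442, -0.552, -0.707, 1.126], [0.0, 0.0, 0.0, 1.0]]
{'t': 0.1, 'joint_pos': [-1.231, 0.088, 1.372, 0.0, 1.684, -0.103], 'qvel': [0.001, -0.001, -0.003, -0.001, 0.001, -0.0], 'tau': [0.002, -35.302, -31.422, -0.0, 0.008, 0.0], 'tool_pos': [0.236, -0.497, 0.238], 'tcp_rot': [-3.063, -0.689, 0.0], 'contact_force': [0.203, -0.163, 0.659], 'moment': [-0.01, -0.074, -0.037], 'finger_force': 0.0, 'opening': 0.085} 0.008
```

View pics/top0.png

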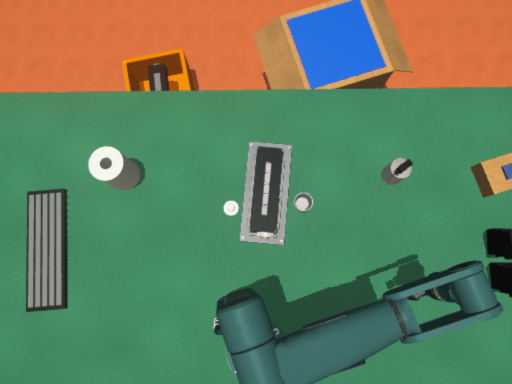

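View pics/side0.png

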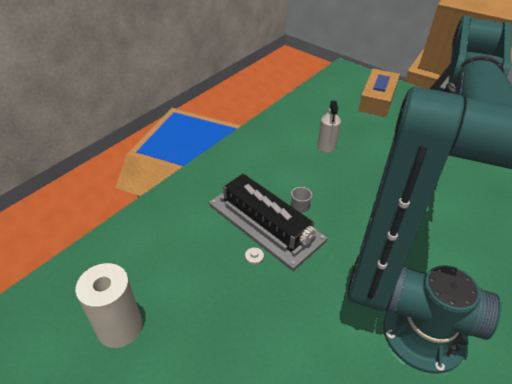

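The top view shows the cartridge at about (267,190), with the gear at its lower (robot) end (265,235). The leaf row runs up the image from (265,213) to (267,163). The spare gear is at (231,208) and the pot at (303,202). The side view agrees.

```bash
cat > h.py <<'E'
import cv2,numpy as np
from cell import bot, grab_frame, camera_params
def ray(p,uv,z):
    R=p["camera_from_world"][:3,:3];t=p["camera_from_world"][:3,3]
    c=-R.T@t; d=R.T@np.linalg.inv(p["intrinsics"])@np.array([*uv,1.]); return c+d*(z-c[2])/d[2]
def proj(p,P):
    q=p["camera_from_world"]@np.array([*P,1.]); q=p["intrinsics"]@q[:3]; return q[:2]/q[2]
E
python3 - <<'E'
from h import *
im=cv2.imread("pics/top0.png");p=camera_params("top");p={k:np.array(v) for k,v in p.items()}
cv2.imwrite("pics/crop.png",cv2.resize(im[130:255,215:325],None,fx=4.5,fy=4.5,interpolation=cv2.INTER_CUBIC))
g=im.max(2)
m=np.zeros_like(g);m[158:220,255:278]=(g[158:220,255:278]>90)
n,l,s,c=cv2.connectedComponentsWithStats(m)
for i in range(1,n):
    if s[i][4]>5: print(s[i],c[i],ray(p,c[i],.103).round(4))
k=np.zeros_like(g);k[140:245,240:293]=(g[140:245,240:293]<45)
n,l,s,c=cv2.connectedComponentsWithStats(k);i=1+s[1:,4].argmax()
r=cv2.minAreaRect(np.argwhere(l==i)[:,::-1].astype(np.float32));print(r)
for b in cv2.boxPoints(r):print(b,ray(p,b,.095).round(4))
E
```

```text
[255 158   1   9   9] [255. 162.] [0.6409 0.0019 0.103 ]
[261 162  11  54 339] [265.83185841 188.52212389] [ 0.5468 -0.035   0.103 ]Traceback (most recent call last):
  File "<stdin>", line 10, in <module>
ValueError: attempt to get argmax of an empty sequence
```

View pics/crop.png

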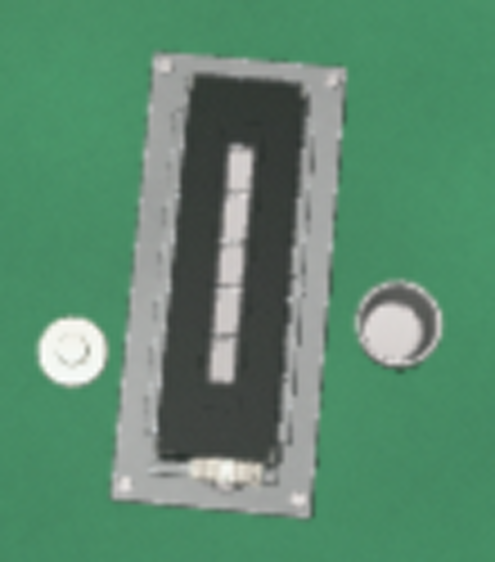

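The crop shows the leaf row from (224,382) at the gear end to (241,146) at the far end, with the gear at (227,470). The cradle is only slightly yawed, and the stroke goes roughly along +x.

```bash
python3 - <<'E'
from h import *
im=cv2.imread("pics/top0.png");p={k:np.array(v) for k,v in camera_params("top").items()}
g=im.max(2);m=np.zeros_like(g);m[158:220,258:278]=(g[158:220,258:278]>100)
ys,xs=np.nonzero(m)
P=np.array([ray(p,(x,y),.102) for x,y in zip(xs,ys)])
vx,vy,x0,y0=cv2.fitLine(P[:,:2].astype(np.float32),cv2.DIST_L2,0,.01,.01).ravel()
s=(P[:,:2]-[x0,y0])@[vx,vy];print("leaf",vx,vy,x0,y0,s.min(),s.max())
# black body
b,gg,r=[im[...,i].astype(int) for i in range(3)]
k=np.zeros_like(g);k[143:236,245:292]=(g[143:236,245:292]<75)
k=cv2.morphologyEx(k,cv2.MORPH_CLOSE,np.ones((15,15)));k=cv2.morphologyEx(k,cv2.MORPH_OPEN,np.ones((7,7)))
r=cv2.minAreaRect(np.argwhere(k>0)[:,::-1].astype(np.float32))
for q in cv2.boxPoints(r):print(q,ray(p,q,.095).round(4))
R=cv2.Rodrigues(np.array(bot.get_obs()["tcp_rot"]))[0];print(R.round(3))
E
```

```text
leaf 0.9966857 -0.081349105 0.54686457 -0.035422307 -0.10208533349419238 0.09420543897808982
[249.9294  230.91763] [0.4019 0.0203 0.095 ]
[256.42355 146.49411] [ 0.6988 -0.0032  0.095 ]
[282.0412  148.46469] [ 0.6908 -0.0935  0.095 ]
[275.54703 232.88821] [ 0.3948 -0.0669  0.095 ]
[[ 0.904  0.428 -0.001]
 [ 0.428 -0.904  0.002]
 [ 0.    -0.002 -1.   ]]
```

drive_tool(
  series=[
    [[0.25,-0.24,0],[0,0,0],1],
    [[0.5,-0.48,0],[0,0,0],1],
    [[0.75,-0.72,0],[0,0,0],1],
    [[1,-0.95,0],[0,0,0],1],
  ],
  squeeze=20,
)

```text
t: 0.6
tool_pos: [0.2854, -0.367, 0.2387]
tcp_rot: [-3.064, -0.689, 0.0]
contact_force: [1.4, -0.3, -0.2]
opening: 0.0123
finger_force: 0.0
```

drive_tool(
  series=[
    [[0.25,-0.24,0],[0,0,0],1],
    [[0.5,-0.48,0],[0,0,0],1],
    [[0.75,-0.72,0],[0,0,0],1],
    [[1,-0.95,0],[0,0,0],1],
  ],
)

```text
t: 1.1
tool_pos: [0.335, -0.2383, 0.2389]
tcp_rot: [-3.064, -0.69, 0.0]
contact_force: [-0.5, -0.1, 0.5]
opening: -0.0
finger_force: 0.0
```

drive_tool(
  series=[
    [[0.25,-0.24,0],[0,0,0],1],
    [[0.5,-0.48,0],[0,0,0],1],
    [[0.75,-0.72,0],[0,0,0],1],
    [[1,-0.95,0],[0,0,0],1],
  ],
)

```text
t: 1.6
tool_pos: [0.3846, -0.1097, 0.2389]
tcp_rot: [-3.065, -0.69, 0.001]
contact_force: [-0.4, 0.0, -0.4]
opening: -0.0002
finger_force: 0.0
```

drive_tool(
  series=[
    [[0.2,-0.2,0],[0,0,0.15],1],
    [[0.4,-0.4,0],[0,0,0.3],1],
    [[0.66,-0.64,0],[0,0,0.42],1],
    [[0.66,-0.64,0],[0,0,0.5],1],
    [[0.66,-0.64,0],[0,0,0.5],1],
    [[0.66,-0.64,0],[0,0,0.5],1],
  ],
)

```text
t: 2.35
tool_pos: [0.4166, -0.025, 0.239]
tcp_rot: [3.139, -0.126, -0.001]
contact_force: [-0.2, -0.4, 0.1]
opening: 0.0002
finger_force: 0.0
```

```bash
python3 - <<'E'
from h import *
p={k:np.array(v) for k,v in camera_params("wrist").items()};im=grab_frame("wrist");cv2.imwrite("pics/w1.png",im)
np.savez("w1.npz",**p)
c=np.array([.5467,-.0355]);d=np.array([.9967,-.080])
for s in(-.091,-.057,-.020,.017,.054,.091):print(s,proj(p,[*(c+s*d),.095 if s<-.09 else .108]).round(1))
print("cam",(-p["camera_from_world"][:3,:3].T@p["camera_from_world"][:3,3]).round(3))
E
```

```text
-0.091 [252.5 144.8]
-0.057 [252.4 108.3]
-0.02 [252.4  63.9]
0.017 [252.4  15.8]
0.054 [252.3 -36.4]
0.091 [252.3 -93.5]
cam [ 0.483 -0.031  0.374]
```

View pics/w1.png

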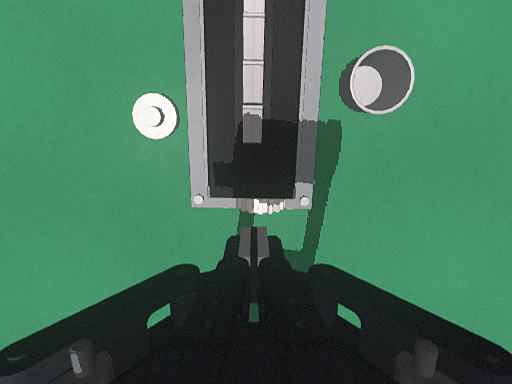

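The wrist view matches the predictions. The row is centred at column 253, hinge 1 is at row 143 and the tips are at rows 103, 60 and 15. Descending behind leaf 1.

drive_tool(
  series=[
    [[0,0,0.25],[0,0,0],1],
    [[0,0,0.5],[0,0,0],1],
    [[0,0,0.75],[0,0,0],1],
    [[0,0,0.95],[0,0,0],1],
    [[0,0,1],[0,0,0],1],
    [[0,0,1],[0,0,0],1],
  ],
)

```text
t: 3.15
tool_pos: [0.4169, -0.0251, 0.1395]
tcp_rot: [3.139, -0.127, 0.0]
contact_force: [-0.2, 0.5, -0.2]
opening: -0.0002
finger_force: 0.0
```

drive_tool(
  series=[
    [[0,0,0.1],[0,0,0],1],
    [[0,0,0.18],[0,0,0],1],
    [[0,0,0.24],[0,0,0],1],
    [[0,0,0.28],[0,0,0],1],
    [[0,0,0.28],[0,0,0],1],
    [[0,0,0.28],[0,0,0],1],
  ],
)

```text
t: 3.9
tool_pos: [0.417, -0.0248, 0.1115]
tcp_rot: [3.139, -0.127, 0.001]
contact_force: [-0.1, 0.7, 0.1]
opening: -0.0
finger_force: 0.0
```

```bash
python3 - <<'E'
from h import *
im=grab_frame("side");q={k:np.array(v) for k,v in camera_params("side").items()}
t=np.array(bot.get_obs()["tool_pos"])-[0,0,.008];u=proj(q,t);print(t,u)
x,y=int(u[0])-45,int(u[1])-45
a=cv2.resize(im[y:y+80,x-30:x+75],None,fx=5,fy=5,interpolation=cv2.INTER_CUBIC)
b=cv2.resize(grab_frame("wrist")[0:280,130:380],None,fx=1,fy=1)
b=cv2.resize(b,(357,400));a=a[:400,100:525] ; cv2.imwrite("pics/s2.png",np.hstack([a,b]))
E
```

```text
[ 0.41706387 -0.02486181  0.10360897] [301.06172537 223.62302404]
```

View pics/s2.png

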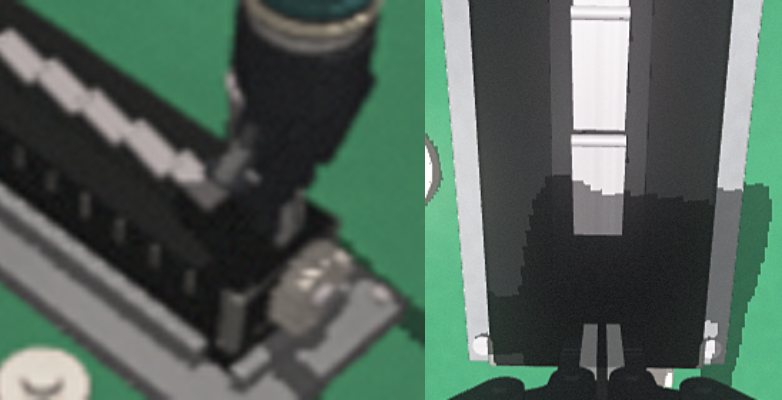

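The tips hover just above the top behind leaf 1 and in line with the row (finger column 602, leaf column 598). I'll start the stroke with 60 mm and check.

drive_tool(
  series=[
    [[0.05,0,0],[0,0,0],1],
    [[0.1,0,0],[0,0,0],1],
    [[0.15,0,0],[0,0,0],1],
    [[0.2,0,0],[0,0,0],1],
    [[0.25,0,0],[0,0,0],1],
    [[0.3,0,0],[0,0,0],1],
    [[0.35,0,0],[0,0,0],1],
    [[0.4,0,0],[0,0,0],1],
    [[0.45,0,0],[0,0,0],1],
    [[0.5,0,0],[0,0,0],1],
    [[0.55,0,0],[0,0,0],1],
    [[0.6,0,0],[0,0,0],1],
  ],
)

```text
t: 5.5
tool_pos: [0.4767, -0.0296, 0.1113]
tcp_rot: [3.139, -0.127, -0.001]
contact_force: [-1.4, 0.2, 0.8]
opening: 0.0002
finger_force: 0.6
```

```bash
python3 - <<'E'
from h import *
F=[]
im=grab_frame("side");q={k:np.array(v) for k,v in camera_params("side").items()}
o=bot.get_obs();print(np.round(o["contact_force"],2))
t=np.array(o["tool_pos"])-[0,0,.008];u=proj(q,t);print(t,u)
x,y=int(u[0]),int(u[1])
a=cv2.resize(im[y-35:y+25,x-40:x+30],(466,400),interpolation=cv2.INTER_CUBIC)
b=cv2.resize(grab_frame("wrist")[60:280,160:345],(334,400))
cv2.imwrite("pics/s3.png",np.hstack([a,b]))
E
```

```text
[-0.17  0.42  1.19]
[ 0.47729516 -0.02974253  0.10341405] [285.25345393 212.82573639]
```

View pics/s3.png

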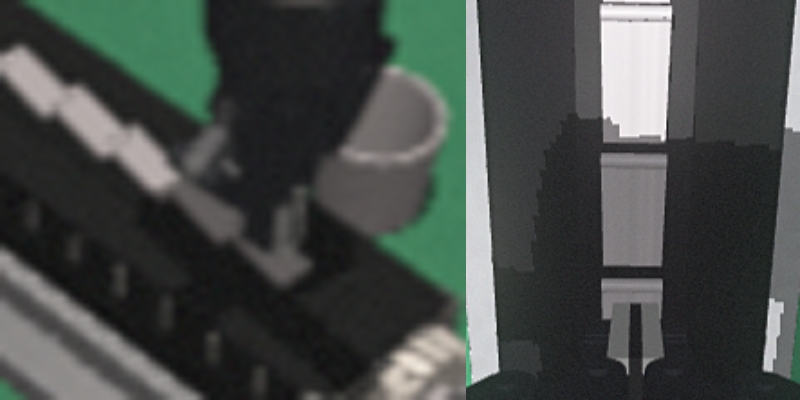

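Leaf 1 is under the closed tips, at crop column 633 and row 310. It is dipped, the force is about 1 N, and leaves 2–5 are still up. Continuing the stroke 1 mm lower for margin.

drive_tool(
  series=[
    [[0.05,0,0.01],[0,0,0],1],
    [[0.1,0,0.01],[0,0,0],1],
    [[0.15,0,0.01],[0,0,0],1],
    [[0.2,0,0.01],[0,0,0],1],
    [[0.25,0,0.01],[0,0,0],1],
    [[0.3,0,0.01],[0,0,0],1],
    [[0.35,0,0.01],[0,0,0],1],
    [[0.4,0,0.01],[0,0,0],1],
  ],
)

```text
t: 6.6
tool_pos: [0.5166, -0.0329, 0.1102]
tcp_rot: [3.139, -0.127, -0.001]
contact_force: [-1.0, -0.2, 1.9]
opening: -0.0002
finger_force: 0.8
```

drive_tool(
  series=[
    [[0.05,0,0],[0,0,0],1],
    [[0.1,0,0],[0,0,0],1],
    [[0.15,0,0],[0,0,0],1],
    [[0.2,0,0],[0,0,0],1],
    [[0.25,0,0],[0,0,0],1],
    [[0.3,0,0],[0,0,0],1],
    [[0.35,0,0],[0,0,0],1],
    [[0.4,0,0],[0,0,0],1],
  ],
)

```text
t: 7.6
tool_pos: [0.5566, -0.0361, 0.1102]
tcp_rot: [3.139, -0.127, -0.0]
contact_force: [-1.3, 0.5, 1.4]
opening: 0.0001
finger_force: 1.0
```

drive_tool(
  series=[
    [[0.05,0,0],[0,0,0],1],
    [[0.1,0,0],[0,0,0],1],
    [[0.15,0,0],[0,0,0],1],
    [[0.2,0,0],[0,0,0],1],
    [[0.25,0,0],[0,0,0],1],
    [[0.3,0,0],[0,0,0],1],
    [[0.35,0,0],[0,0,0],1],
    [[0.4,0,0],[0,0,0],1],
  ],
)

```text
t: 8.6
tool_pos: [0.5958, -0.0393, 0.11]
tcp_rot: [-3.139, 0.127, 0.003]
contact_force: [-3.6, -0.1, 2.0]
opening: 0.0
finger_force: 0.9
```

drive_tool(
  series=[
    [[0.05,0,0],[0,0,0],1],
    [[0.1,0,0],[0,0,0],1],
    [[0.15,0,0],[0,0,0],1],
    [[0.2,0,0],[0,0,0],1],
    [[0.25,0,0],[0,0,0],1],
    [[0.3,0,0],[0,0,0],1],
    [[0.35,0,0],[0,0,0],1],
    [[0.4,0,0],[0,0,0],1],
  ],
)

```text
t: 9.6
tool_pos: [0.6363, -0.0426, 0.1101]
tcp_rot: [3.139, -0.127, -0.0]
contact_force: [-1.1, 0.4, 1.9]
opening: -0.0
finger_force: 0.8
```

drive_tool(
  series=[
    [[0.05,0,0],[0,0,0],1],
    [[0.1,0,0],[0,0,0],1],
    [[0.15,0,0],[0,0,0],1],
    [[0.2,0,0],[0,0,0],1],
    [[0.25,0,0],[0,0,0],1],
    [[0.3,0,0],[0,0,0],1],
    [[0.35,0,0],[0,0,0],1],
    [[0.38,0,0],[0,0,0],1],
    [[0.38,0,0],[0,0,0],1],
  ],
)

```text
t: 10.72
tool_pos: [0.6741, -0.0457, 0.1103]
tcp_rot: [3.139, -0.127, -0.0]
contact_force: [0.9, 0.5, 0.3]
opening: 0.0001
finger_force: 0.0
```

drive_tool(
  series=[
    [[0,0,-0.1],[0,0,0],1],
    [[0,0,-0.3],[0,0,0],1],
    [[0,0,-0.5],[0,0,0],1],
    [[0,0,-0.7],[0,0,0],1],
    [[0,0,-0.9],[0,0,0],1],
    [[0,0,-0.9],[0,0,0],1],
    [[0,0,-0.9],[0,0,0],1],
  ],
)

```text
t: 11.6
tool_pos: [0.6738, -0.0456, 0.2001]
tcp_rot: [3.139, -0.127, -0.001]
contact_force: [-0.7, 0.1, 0.6]
opening: -0.0001
finger_force: 0.0
```

```bash
python3 - <<'E'
from h import *
s=grab_frame("side")[140:280,190:345];t=grab_frame("top")[130:255,215:325]
cv2.imwrite("pics/end.png",np.hstack([cv2.resize(s,(430,390)),cv2.resize(t,(343,390))]))
E
```

```text
(no output)
```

View pics/end.png

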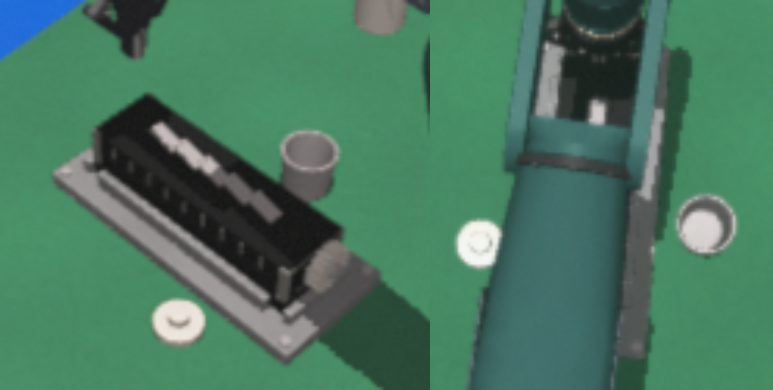

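The side view shows all five leaves up, from (160,130) to (270,210). The cartridge is seated, the pot and spare gear are in place, and the hand is clear at (135,40).

```bash
python3 -c "
from cell import bot
print(bot.finish_job())"
```

```text
the job is handed in; nothing more can be done
None
```

I stroked the closed fingertips along all five leaf springs from the gear end, with readings of about 1–4 N. All the leaves are back up, the cartridge is still seated and the hand is clear; I handed the job in at about 12 s, and no verdict came back.

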